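# Knock the brass bench dog down with the mallet

## Task

Pick up the wooden mallet and strike the brass-headed bench dog down with a quick blow or two until its head sits fully home on the work board, so that the instrument blank can be scraped. Strike it only with the held mallet, leave the black-headed dog up, then put the mallet down on the bench beside the board and let go.

Things in the scene. Friction and masses are not known exactly. Their poses are not given: they have to be found in the camera images.
- mallet_grip (a point): Wooden mallet, 0.32 kg, standing on one striking face, handle level. Red-brown block head 56 (along handle) x 60 x 84 mm tall; pale handle 22 mm wide, 28 mm tall, ending 127 mm behind this point. Point: on the handle's centre line, 42 mm above the lower striking face, 72 mm from the head's middle. x: along the handle to the head, z: up; that face's middle is at (72, 0, -42) mm. Grip along y.
- brass_dog_top (a point): Centre of the top of the BRASS-headed dog: head 36 mm wide, 6 mm thick, on a 19 mm shank in a grey-brown fixed board (250 x 300 x 36 mm). 72 mm above the bench when up, 42 mm when home (head on board). z up; x points across the board to a red-brown arched blank, 85 mm off and 32 mm above the board. Other dog: 130 mm off along +y or -y. Best room for mallet's handle and the hand: over -x.
- brass_dog (a joint): How far the brass-headed dog has been driven down, in m: 0 fully up, 0.030 fully home (hard stop). It starts between 0 and 0.004. A side spring grips it: about 6 N moves it, a little more when fast, and it stays where it is left.
- black_dog (a joint): The same for the bystander dog with the BLACK head, alike in all but colour, in the board's other hole; starts between 0 and 0.004 and is to stay up.
Things that resemble listed ones, but are neither listed nor needed, are in the scene too. There is more than one size of the part that bears mallet_grip; the job needs the largest.

How it is judged (in metres and radians):
On the way, in this order (a step that is already met when the one before it is completed fails the run):
1. the mallet is lifted in the gripper (height (world z) of mallet_grip above 0.08 m and contact force between the fingers and mallet above 1 N), for 0.1 s.
2. the held mallet strikes the brass dog, which moves down at more than 20 mm/s (contact force between mallet and brass_dog above 0.5 N and velocity of joint brass_dog above 0.02 m/s and contact force between the fingers and mallet above 1 N).
3. the brass dog is home (within 4 mm) while the mallet is still held (value of joint brass_dog above 0.026 m and contact force between the fingers and mallet above 1 N), for 0.05 s.
At the end, for the whole second after the job is handed in: The brass dog is driven to within 4 mm of fully home (joint over 0.026), the black dog is still up (joint under 0.010), and the mallet is released and at rest on the bench, off the work board (its grip point lower than 65 mm) (value of joint brass_dog above 0.026 m and value of joint black_dog below 0.01 m and height (world z) of mallet_grip below 0.065 m and linear speed of mallet below 0.03 m/s and contact force between the fingers and mallet below 0.1 N); the robot touches nothing.
It fails at once if the gripper or arm pushes the brass dog itself (over 3 N) (contact force between any of the fingers, the arm and brass_dog above 3 N).
It fails at once if the black dog is driven down (over 10 mm) (value of joint black_dog above 0.01 m).
It also fails if it takes over 48 s, if anything falls off the work surface, if the arm or the gripper's body presses on something with over 40 N, if the wrist force passes 120 N, or if a joint passes its speed limit or range.

## Robot

A 7-joint arm with a two-finger parallel gripper is mounted at the origin on the work surface. World frame = base frame: x ahead of the robot, y to its left, z up, the work surface at z = 0. Lengths are in m, angles in degrees, forces in N, time in s.
With the tool pointing down it reaches from about 0.35 to 0.9 m from the base axis. Payload 19.9 kg.
Tool frame: the origin (TCP) lies on the centre line of the jaws, within the pads' length; the fingertips stand 8 mm ahead of it and the grasp point (between the pads) lies 11 mm behind it; z points along the fingers, y is the line along which they close (so a half turn about z gives the same grasp; the last joint's range is limited). The gripper opens to 85 mm and grips with 20 to 120 N. Pads are 22 mm wide; open, the fingers measure 114 mm over their backs; the gripper's body (76 mm by 85 mm) begins 54 mm behind the grasp point. The pads swing forward as they close: fully open they stand 13 mm farther back than shut.
Start: joints at [71.247, 23.915, -0.59, 92.452, 0.269, 63.638, -3.037], TCP at [0.176, -0.6, 0.239] pointing down, gripper open.
Joint ranges: [-161.28, 161.28], [-22.2, 115.67], [-73.04, 71.86], [3.21, 147.25], [-68.34, 248.33], [10.77, 114.83], [-161.83, 161.83]. Speed limits (degrees/s): [108.29, 108.29, 136.94, 136.94, 172.46, 172.46, 172.46].

## Interface

Orientations are given as [roll, pitch, yaw] about the fixed x, y, z axes, in that order (R = Rz(yaw) Ry(pitch) Rx(roll)).
In Python, from rig import readout, viewer, workorder gives the robot as it stands.
- The arm moves only by the shell command python3 -m inch 'ROWS' [FORCE]. ROWS is JSON, one flat list of numbers, 5 for each row, row after row: the shift along the tool's x, y, z in cm, then the turn about the tool's z in degrees, then the opening, from 0 (shut) to 1 (fully open). A call has 1 to 5 rows; each row is the pose to reach, as a shift and turn from the pose commanded when the call began, along the tool's axes at that moment; what a row does not reach only later rows make up. A row lasts 1/12 s, in which the tool goes at most 41.7 mm and 7.16 degrees, less where a joint would pass 70% of its speed; a pose out of reach is approached as far as the arm can. A call with a gripper value outside its range is refused whole. The fingers move at their own pace and stop on an object; FORCE is the grip in N (left out, the last holds). Time passes only in rows, so rows that repeat a pose let the fingers close. It gives the time, the measured TCP pose, the force, the opening and the grip force at its end, in the units of the state.
- readout.state(): the state, without advancing time (a new reading comes with each control period).
- viewer.grab_frame(name): name is "scene" or "top" or "wrist"; returns the picture (400x640x3 uint8, blue, green, red); there is no depth.
- viewer.camera_model(name): a dict with "fx", "fy", "cx", "cy" (pixels), "camera_from_world" (4x4, takes a point from world to camera coordinates); the wrist camera has in their place "hand_eye" (4x4, takes a point from camera to tool coordinates, whose origin is the TCP and whose axes are the flange's). Camera axes: x right, y up, looking along -z (the intrinsics and any distortion apply to the point x, -y, -z); pixel columns grow to the right and rows downward; lengths in m; the calibration is good to about 2 mm. A picture is of the moment at which its call begins: read the wrist's pose just before it. camera_model takes no time and is no camera call.
- workorder.hand_in(): hands the job in; it is judged then, once.
The state is a dict: "t": time; "qpos": joint angles; "dq": joint speeds; "joint_torque": joint torques, N m; "tcp_pos": TCP position; "orientation": TCP orientation; "force": force on the tool from outside, world axes, zero at the start; "moment": the same for the moment, N m; "gripper_width": finger opening in m; "grasp_force": force on a finger pad.
Only numpy, scipy, OpenCV 4.12 (cv2) and the standard library are available. Lean on these libraries where they do the work, as an engineer would, in place of code of your own. Each camera call takes 0.05 s, during which the arm holds its last target. There are 200 camera calls.

## Working session

There is one attempt and no reset: what is moved stays moved. The work goes in short steps, Python scripts to look and compute and a shell command to move; the robot and the scene stay as the last step left them, time stands still between calls to the robot, and variables do not carry over. Pictures are saved under pics/ and viewed, at most 10 in all, crops included, and the job is handed in when it is done.

```bash
mkdir -p pics; ls; python3 - <<'E'
from rig import readout, viewer
import cv2
print(readout.state())
for n in("top","scene"):
    m=viewer.camera_model(n);print(n,m)
    cv2.imwrite(f"pics/{n}0.png",viewer.grab_frame(n))
print(viewer.camera_model("wrist"))
E
```

```text
pics
{'t': 0.0, 'qpos': array([71.24607464, 23.9481741 , -0.58980009, 92.48512647,  0.27069395,
       63.63835188, -3.03619237]), 'dq': array([-0.0293236 ,  0.06593439,  0.0189499 , -0.05209341, -0.05123644,
       -0.14999091,  0.01773958]), 'joint_torque': array([ 1.06805233e-03, -8.64448142e+01,  6.79358058e-01, -4.34910715e+01,
        1.91328744e-02,  7.31179651e-03,  1.41849114e-06]), 'tcp_pos': array([ 0.17609818, -0.5993285 ,  0.23866176]), 'orientation': array([-1.79929980e+02,  6.71235019e-03,  1.63772602e+01]), 'force': array([ 0.41669301,  0.32411704, -0.23066891]), 'moment': array([ 0.00373789,  0.0113986 , -0.01995863]), 'grasp_force': 0.0, 'gripper_width': 0.08535175395473658}
top {'fx': 495.9229694958087, 'fy': 495.9229694958087, 'cx': 323.2825483151086, 'cy': 204.770715848007, 'camera_from_world': array([[ 0.10748633, -0.99419396,  0.0050053 , -0.04125699],
       [ 0.97368348,  0.10628384,  0.20160412, -0.52309675],
       [-0.20096558, -0.01679611,  0.9794543 , -0.92203538],
       [ 0.        ,  0.        ,  0.        ,  1.        ]])}
scene {'fx': 368.08547663116616, 'fy': 368.08547663116616, 'cx': 318.05342180507574, 'cy': 196.8600541712937, 'camera_from_world': array([[ 0.75579577,  0.6548055 ,  0.00158735, -0.38437407],
       [-0.35982735,  0.41329553,  0.83648735,  0.12367891],
       [ 0.54708046, -0.63278477,  0.54798394, -1.17520003],
       [ 0.        ,  0.        ,  0.        ,  1.        ]])}
{'fx': 347.7515295162636, 'fy': 347.7515295162636, 'cx': 311.0894537369645, 'cy': 201.72367859589718, 'hand_eye': array([[-1.63896678e-04,  9.62429635e-01,  2.71531159e-01,
         6.87072615e-02],
       [ 9.99999932e-01,  2.47167001e-04, -2.72470312e-04,
        -9.33386872e-04],
       [-3.29347045e-04,  2.71531096e-01, -9.62429611e-01,
        -1.33307382e-01],
       [ 0.00000000e+00,  0.00000000e+00,  0.00000000e+00,
         1.00000000e+00]])}
```

View pics/top0.png

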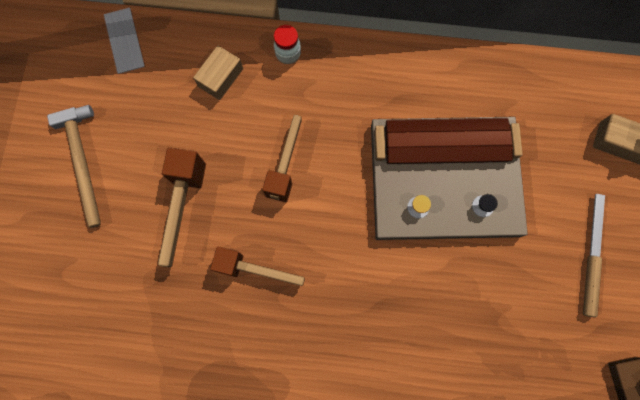

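View pics/scene0.png

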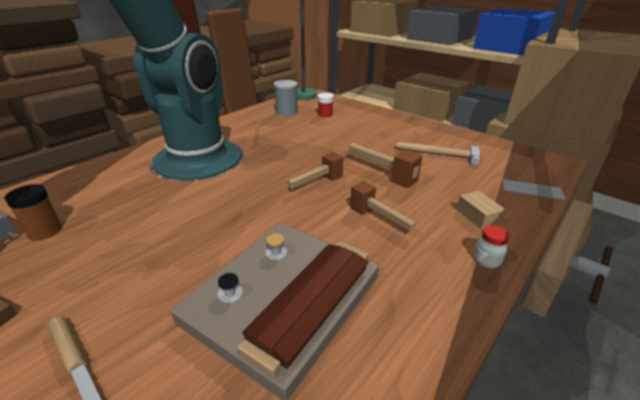

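The top view shows three mallets, with heads at (184,165), (278,185) and (227,262). The first has the biggest head and longest handle, so it fits "the largest". The brass dog is at (421,204) and the black dog at (487,203). The blank is on the far side of the board at (450,141). I'll measure next and confirm with a crop.

```bash
cat > h.py <<'E'
import numpy as np, cv2
from rig import readout, viewer
from scipy.spatial.transform import Rotation as Ro
def cam(n, st=None):
    m=viewer.camera_model(n)
    if n=="wrist":
        T=np.eye(4);T[:3,:3]=Ro.from_euler("xyz",st["orientation"],degrees=True).as_matrix();T[:3,3]=st["tcp_pos"]
        W=T@m["hand_eye"]
    else: W=np.linalg.inv(m["camera_from_world"])
    return m,W
def ray(n,uv,z,st=None):
    m,W=cam(n,st)
    d=W[:3,:3]@np.array([(uv[0]-m["cx"])/m["fx"],-(uv[1]-m["cy"])/m["fy"],-1]);c=W[:3,3]
    return c+d*(z-c[2])/d[2]
def blobs(mask,amin=30):
    n,l,s,c=cv2.connectedComponentsWithStats(mask.astype(np.uint8))
    return [(s[i],c[i].round(1),l==i) for i in range(1,n) if s[i][4]>amin]
E
python3 - <<'E'
from h import *
im=cv2.imread("pics/top0.png")
cr=im[120:280,120:320];cv2.imwrite("pics/c1.png",cv2.resize(cr,None,fx=4,fy=3.75,interpolation=cv2.INTER_CUBIC)[:600])
hsv=cv2.cvtColor(im,cv2.COLOR_BGR2HSV)
for p in [(184,165),(172,230),(421,205),(487,203),(150,200),(420,170),(450,140)]:print(p,hsv[p[1],p[0]])
H,S,V=cv2.split(hsv)
br=(H>20)&(H<32)&(S>130)&(V>130)
for s,c,l in blobs(br):
    print("brass",s,c,ray("top",c,.072))
print("black",ray("top",(487,203),.07))
E
```

```text
(184, 165) [ 10 193 124]
(172, 230) [ 16 124 179]
(421, 205) [ 21 163 200]
(487, 203) [160  21  37]
(150, 200) [ 12 177 160]
(420, 170) [14 71 90]
(450, 140) [  8 161 119]
brass [413 195  18  16 200] [421.7 202.6] [ 0.54556565 -0.17342873  0.072     ]
black [ 0.55898313 -0.29974159  0.07      ]
```

View pics/c1.png

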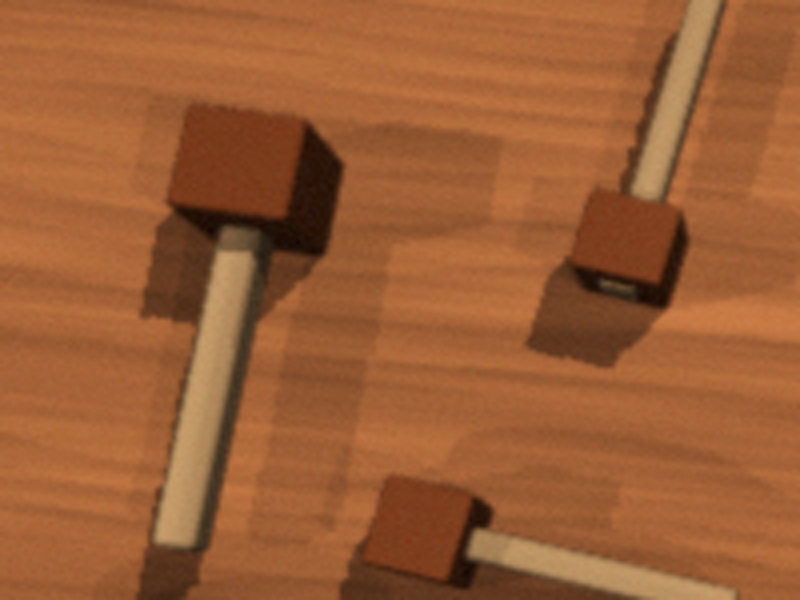

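The crop confirms it: the largest mallet's top-face corners are at crop (190,104), (307,122), (282,222), (170,203). Its handle top runs from (245,232) to (178,545). The two others are clearly smaller.

```bash
python3 - <<'E'
from h import *
f=lambda x,y:(120+x/4-.4,120+y/3.75-.4)
C=[ray("top",f(*p),.084) for p in[(190,104),(307,122),(282,222),(170,203)]]
print("sides",[np.linalg.norm(C[i]-C[(i+1)%4]).round(4) for i in range(4)])
hm=np.mean(C,axis=0);a=ray("top",f(245,232),.056);b=ray("top",f(178,545),.056)
print("head",hm,"handle",a,b,np.linalg.norm(hm[:2]-b[:2]))
d=(hm-b)[:2];d/=np.linalg.norm(d);d2=(a-b)[:2];d2/=np.linalg.norm(d2)
print("yaw",np.degrees(np.arctan2(d[1],d[0])),np.degrees(np.arctan2(d2[1],d2[0])))
print("grip",hm[:2]-.072*d, b[:2]+.127*d)
# scene cross-check: brass centroid
im=cv2.imread("pics/scene0.png");H,S,V=cv2.split(cv2.cvtColor(im,cv2.COLOR_BGR2HSV))
for n,z in(("brass",.072),):
    m=(H>15)&(H<32)&(S>110)&(V>130); 
    for s,c,l in blobs(m,30):
        if 255<c[0]<300 and 220<c[1]<260: print(s,c,ray("scene",c,z))
# board edges from top (z .036)
B=[(373,119),(517,118),(525,236),(377,239)]
print([ray("top",p,.036).round(3) for p in B])
E
```

```text
sides [np.float64(0.0582), np.float64(0.0543), np.float64(0.0553), np.float64(0.0535)]
head [0.57007893 0.30147559 0.084     ] handle [0.54017058 0.3005186  0.056     ] [0.3742737  0.30516411 0.056     ] 0.19583996794928107
yaw -1.0791922319320895 -1.6040002101600856
grip [0.4980917  0.30283166] [0.50125117 0.30277215]
[267 234  17  13 174] [274.9 239.6] [ 0.54615767 -0.17372786  0.072     ]
[array([ 0.72 , -0.067,  0.036]), array([ 0.755, -0.365,  0.036]), array([ 0.509, -0.388,  0.036]), array([ 0.471, -0.097,  0.036])]
```

```bash
python3 -m inch '[4,-1,0,6,1, 8,-2,0,12,1, 12,-3,0,17.7,1, 16,-4,0,17.7,1, 19.1,-4.8,0,17.7,1]' 40
python3 -m inch '[2,-3.6,0,0,1, 4,-7.2,0,0,1, 6,-10.9,0,0,1, 8,-14.5,0,0,1, 9.6,-18.2,0,0,1]'
python3 -m inch '[1,-4,0,0,1, 2,-8,0,0,1, 3,-12,0,0,1, 4,-16,0,0,1, 5,-20,0,0,1]'
python3 -m inch '[0,-4.1,0,0,1, 0,-8.2,0,0,1, 0,-12.3,0,0,1, 0,-16.4,0,0,1, 0,-20.5,0,0,1]'
python3 -m inch '[0,-4.1,0,0,1, 0,-8.2,0,0,1, 0,-12.3,0,0,1, 0,-16.4,0,0,1, 0,-20.5,0,0,1]'
```

```text
t: 0.52
tcp_pos: [0.3488, -0.4973, 0.239]
orientation: [-180.0, -0.0, -1.2]
force: [0.2, 0.5, -0.2]
gripper_width: 0.0852
grasp_force: 0.0
t: 0.93
tcp_pos: [0.447, -0.3179, 0.2391]
orientation: [-180.0, 0.0, -1.3]
force: [1.4, -0.1, 0.3]
gripper_width: 0.0854
grasp_force: 0.0
t: 1.35
tcp_pos: [0.5007, -0.1192, 0.2393]
orientation: [180.0, 0.0, -1.3]
force: [1.4, -0.1, -0.1]
gripper_width: 0.0852
grasp_force: 0.0
t: 1.77
tcp_pos: [0.5049, 0.0856, 0.2393]
orientation: [180.0, 0.0, -1.3]
force: [1.5, -0.5, 0.1]
gripper_width: 0.0853
grasp_force: 0.0
t: 2.18
tcp_pos: [0.5098, 0.2905, 0.2391]
orientation: [180.0, 0.0, -1.3]
force: [-0.4, -0.4, 1.5]
gripper_width: 0.0853
grasp_force: 0.0
```

```bash
python3 -m inch '[-1.1,-1.2,0,0,1, -1.1,-1.2,0,0,1, -1.1,-1.2,0,0,1]'; python3 - <<'E'
from h import *
s=readout.state();im=viewer.grab_frame("wrist");cv2.imwrite("pics/w1.png",im);np.save("w1.npy",s,allow_pickle=True)
E
```

```text
t: 2.43
tcp_pos: [0.4988, 0.3015, 0.2389]
orientation: [180.0, 0.1, -1.2]
force: [-0.1, -0.8, -0.1]
gripper_width: 0.0857
grasp_force: 0.0
```

View pics/w1.png

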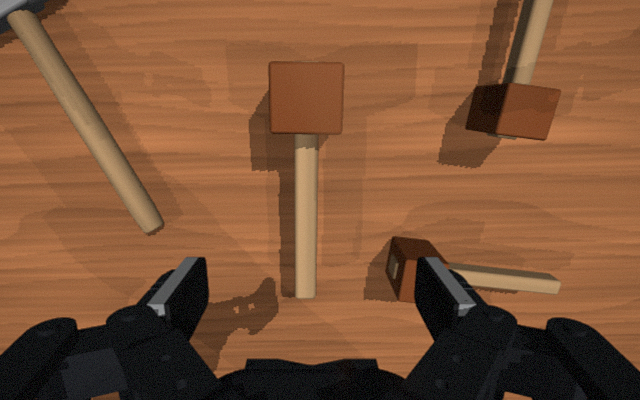

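Wrist view: the head's top face spans (269,62) to (343,134). The handle runs from (307,140) to its end at (305,298). A small mallet's head is at (412,270).

```bash
python3 - <<'E'
from h import *
s=np.load("w1.npy",allow_pickle=True).item()
r=lambda p,z:ray("wrist",p,z,s)
C=[r(p,.084) for p in[(269,62),(344,62),(342.5,134),(270,133.5)]];hm=np.mean(C,axis=0)
print([np.linalg.norm(C[i]-C[(i+1)%4]).round(4) for i in range(4)])
b=r((305,297),.056);a=r((306.5,150),.056)
d=(a-b)[:2];d/=np.linalg.norm(d);print(hm,b,a,np.degrees(np.arctan2(d[1],d[0])),np.linalg.norm((hm-b)[:2]))
d=(hm-b)[:2];d/=np.linalg.norm(d);print(np.degrees(np.arctan2(d[1],d[0])))
print(hm[:2]-.072*d,b[:2]+.127*d)
print("small head",r((415,255),.05),ray("top",(227,262),.05))
E
```

```text
[np.float64(0.058), np.float64(0.0548), np.float64(0.0592), np.float64(0.0544)]
[0.5708643 0.3044239 0.084    ] [0.37669129 0.31105213 0.056     ] [0.52674111 0.30576298 0.056     ] -2.018800789361661 0.1942861054040178
-1.9550730343807339
[0.49890621 0.30688024] [0.50361736 0.30671942]
small head [0.41825543 0.19930844 0.05      ] [0.39317009 0.18780036 0.05      ]
```

```bash
python3 -m inch '[0.1,-0.35,4,0.5,1, 0.1,-0.35,8,0.5,1, 0.1,-0.35,12,0.5,1, 0.1,-0.35,16,0.5,1, 0.1,-0.35,18.5,0.5,1]'
python3 -m inch '[0,0,1.2,0,1, 0,0,2.3,0,1, 0,0,2.3,0,1]'
python3 -m inch '[0,0,0,0,0, 0,0,0,0,0, 0,0,0,0,0, 0,0,0,0,0, 0,0,0,0,0]' 110
python3 -m inch '[0,0,0,0,0, 0,0,0,0,0, 0,0,0,0,0, 0,0,0,0,0, 0,0,0,0,0]' 110
```

```text
t: 2.9
tcp_pos: [0.5, 0.3018, 0.0507]
orientation: [179.9, 0.1, -1.9]
force: [-0.1, 0.1, -1.2]
gripper_width: 0.0852
grasp_force: 0.0
t: 3.15
tcp_pos: [0.5007, 0.3035, 0.0304]
orientation: [180.0, 0.1, -1.9]
force: [-0.4, -1.4, -0.8]
gripper_width: 0.0853
grasp_force: 0.0
t: 3.57
tcp_pos: [0.5009, 0.3046, 0.0321]
orientation: [-180.0, -0.1, -1.8]
force: [-1.3, 3.3, 3.7]
gripper_width: 0.0256
grasp_force: 3.4
t: 3.98
tcp_pos: [0.5009, 0.3047, 0.0321]
orientation: [-180.0, -0.1, -1.8]
force: [-2.5, -0.6, 9.1]
gripper_width: 0.0204
grasp_force: 106.7
```

```bash
python3 -m inch '[0,0,-1.5,0,0, 0,0,-4,0,0, 0,0,-7,0,0, 0,0,-10,0,0, 0,0,-12,0,0]'
python3 -m inch '[0,0,-1,0,0, 0,0,-1,0,0, 0,0,-1,0,0]'
python3 - <<'E'
from h import *
s=readout.state();print(s["force"],s["moment"],s["gripper_width"])
im=viewer.grab_frame("wrist");cv2.imwrite("pics/w2.png",im)
E
```

```text
t: 4.4
tcp_pos: [0.5008, 0.3047, 0.1539]
orientation: [-179.9, -0.1, -1.8]
force: [0.5, 1.0, -3.4]
gripper_width: 0.0207
grasp_force: 107.8
t: 4.65
tcp_pos: [0.5003, 0.3041, 0.1605]
orientation: [180.0, 0.0, -1.8]
force: [-0.0, 0.1, -4.7]
gripper_width: 0.0202
grasp_force: 107.8
[-0.02225106  0.13692071 -4.69061111] [-0.02592121  0.20723131 -0.00832763] 0.02024636078101489
```

View pics/w2.png

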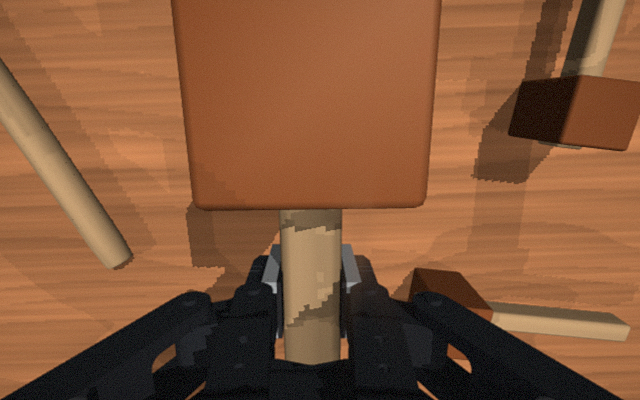

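The mallet is held, with its back top edge at row 208, columns 193 to 428, and its sides reaching columns 173 and 441 at row 0. I'll check its tilt in the hand.

```bash
python3 - <<'E'
from h import *
m=viewer.camera_model("wrist");W=m["hand_eye"];c=W[:3,3]
D=lambda p:W[:3,:3]@np.array([(p[0]-m["cx"])/m["fx"],-(p[1]-m["cy"])/m["fy"],-1])
for l,r in(((192,208),(428,208)),((173,0),(441,0))):
    a,b=D(l),D(r); k=.060/np.linalg.norm(b-a)
    print(c+k*a,c+k*b)
# target
b=np.array([.5457,-.1735]);t=np.radians(6.5);print(b-.072*np.array([np.cos(t),np.sin(t)]))
E
```

```text
[ 0.04288843 -0.03114795 -0.04863348] [ 0.04287863  0.02885204 -0.04866418]
[ 0.09075631 -0.0317774  -0.04610339] [ 0.0907465   0.02822259 -0.0461341 ]
[ 0.47416283 -0.18165063]
```

```bash
python3 -m inch '[0,2,0,0,0, 0,5,0,0,0, 0,9,0,0,0, 0,13,0,0,0, 0,17,0,0,0]'
python3 -m inch '[0,4,0,0,0, 0,8,0,0,0, 0,12,0,0,0, 0,16,0,0,0, 0,20,0,0,0]'
python3 -m inch '[0,4,0,-2,0, -0.5,7,0,-4,0, -1,9,0,-6,0, -1,11,0,-8.3,0, -1,11.7,0,-8.3,0]'
python3 -m inch '[0,0,0,0,0, 0,0,0,0,0]'
python3 - <<'E'
from h import *
s=readout.state();np.save("w3.npy",s,allow_pickle=True)
cv2.imwrite("pics/w3.png",viewer.grab_frame("wrist"));cv2.imwrite("pics/s3.png",viewer.grab_frame("scene")[150:350,130:400].repeat(2,0).repeat(2,1))
print(s["tcp_pos"],s["orientation"])
E
```

```text
t: 5.12
tcp_pos: [0.4939, 0.1326, 0.1595]
orientation: [180.0, 0.2, -1.8]
force: [0.5, 0.5, -2.8]
gripper_width: 0.0207
grasp_force: 107.9
t: 5.53
tcp_pos: [0.4875, -0.0673, 0.1598]
orientation: [-180.0, 0.1, -1.8]
force: [0.6, 0.0, -3.0]
gripper_width: 0.0205
grasp_force: 107.9
t: 5.95
tcp_pos: [0.4736, -0.1849, 0.1596]
orientation: [-180.0, 0.2, 6.4]
force: [0.6, -1.2, -3.8]
gripper_width: 0.0206
grasp_force: 107.9
t: 6.12
tcp_pos: [0.4747, -0.1812, 0.1603]
orientation: [-179.9, 0.1, 6.4]
force: [-0.4, 0.3, -3.5]
gripper_width: 0.0206
grasp_force: 108.0
[ 0.47472535 -0.1812051   0.16029524] [-1.79931149e+02  8.07756500e-02  6.42709746e+00]
```

View pics/s3.png

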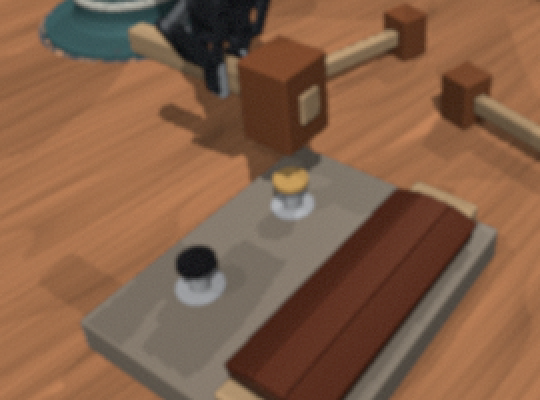

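The crop shows the mallet head directly over the brass dog (dog at crop (290,182)), with the black dog clear at (197,262). I'll lower and strike.

```bash
python3 -m inch '[0,0,1.5,0,0, 0,0,3,0,0, 0,0,3.5,0,0]' 115
python3 -m inch '[0,0,1.2,0,0, 0,0,2.4,0,0, 0,0,3.6,0,0, 0,0,4.6,0,0, 0,0,5.0,0,0]'
python3 -m inch '[0,0,0,0,0]'
```

```text
t: 6.47
tcp_pos: [0.4745, -0.1805, 0.1246]
orientation: [-179.9, 0.1, 6.6]
force: [-0.4, -0.6, -4.2]
gripper_width: 0.0203
grasp_force: 112.1
t: 6.88
tcp_pos: [0.4754, -0.1813, 0.0756]
orientation: [-180.0, -0.0, 6.5]
force: [0.3, 2.1, 3.1]
gripper_width: 0.0207
grasp_force: 113.0
t: 6.97
tcp_pos: [0.4751, -0.1814, 0.0758]
orientation: [-180.0, 0.0, 6.5]
force: [-0.1, -0.4, -2.7]
gripper_width: 0.0201
grasp_force: 112.4
```

```bash
python3 -m inch '[0,0,0.15,0,0, 0,0,0.15,0,0]'
python3 -m inch '[0,0,0.15,0,0, 0,0,0.15,0,0]'
python3 -m inch '[0,0,0,0,0]'
```

```text
t: 7.13
tcp_pos: [0.4752, -0.1818, 0.075]
orientation: [-180.0, -0.0, 6.5]
force: [-0.4, 0.4, -2.5]
gripper_width: 0.0203
grasp_force: 112.5
t: 7.3
tcp_pos: [0.475, -0.1821, 0.0738]
orientation: [180.0, 0.0, 6.5]
force: [-6.2, 2.9, 12.8]
gripper_width: 0.0202
grasp_force: 114.7
t: 7.38
tcp_pos: [0.4751, -0.182, 0.0739]
orientation: [180.0, -0.0, 6.5]
force: [-5.2, 2.5, 10.0]
gripper_width: 0.0208
grasp_force: 114.4
```

```bash
python3 -m inch '[0,0,-1,0,0, 0,0,-3,0,0, 0,0,-6,0,0, 0,0,-9,0,0, 0,0,-9.5,0,0]'
python3 - <<'E'
from h import *
a=viewer.grab_frame("scene")[150:350,130:400].repeat(2,0).repeat(2,1)
cv2.imwrite("pics/s4.png",a)
E
```

```text
t: 7.8
tcp_pos: [0.4769, -0.1826, 0.1733]
orientation: [179.8, -0.3, 6.5]
force: [1.1, 0.3, -2.2]
gripper_width: 0.0207
grasp_force: 112.7
```

View pics/s4.png

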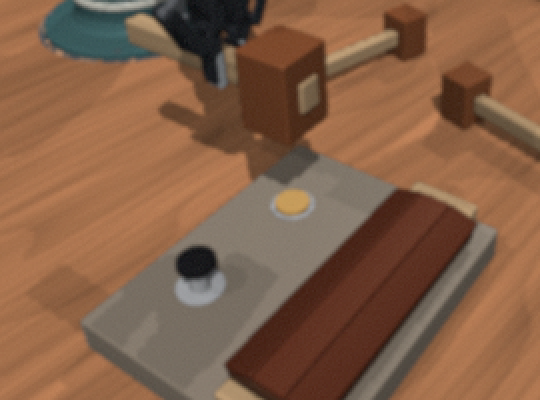

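The brass head at crop (293,203) now sits flat on the board, and the black dog at (197,262) is still up. Next I'll check the free bench space.

```bash
python3 - <<'E'
from h import *
for n,p in(("handle3 end",(303,282)),("head2",(278,198)),("h2",(291,180)),("board c",(377,239)),("board c2",(373,119)),("bc3",(374,150))):print(n,ray("top",p,.03).round(3))
E
```

```text
handle3 end [0.372 0.039 0.03 ]
head2 [0.533 0.108 0.03 ]
h2 [0.573 0.087 0.03 ]
board c [ 0.472 -0.098  0.03 ]
board c2 [ 0.723 -0.068  0.03 ]
bc3 [ 0.655 -0.076  0.03 ]
```

```bash
python3 -m inch '[1,-3,0,0,0, 2,-7,0,0,0, 3.5,-11,0,0,0, 5,-15,0,0,0, 5.3,-17.3,0,0,0]'
python3 -m inch '[0,0,3,0,0, 0,0,6,0,0, 0,0,8,0,0, 0,0,9.5,0,0, 0,0,10,0,0]'
python3 -m inch '[0,0,0,0,0, 0,0,0,0,0]'
```

```text
t: 8.27
tcp_pos: [0.5087, 0.0, 0.1679]
orientation: [-179.9, -0.0, 6.6]
force: [-0.5, 0.6, -3.1]
gripper_width: 0.0206
grasp_force: 113.0
t: 8.68
tcp_pos: [0.5064, -0.0041, 0.0655]
orientation: [-180.0, 0.2, 6.5]
force: [-0.3, 0.3, -4.0]
gripper_width: 0.0204
grasp_force: 112.8
t: 8.85
tcp_pos: [0.5083, -0.0041, 0.0686]
orientation: [-180.0, 0.0, 6.5]
force: [0.1, -0.6, -1.9]
gripper_width: 0.0202
grasp_force: 112.8
```

Contact is expected near TCP z 0.032, so I have about 36 mm left to go.

```bash
python3 -m inch '[0,0,1,0,0, 0,0,2,0,0, 0,0,2.9,0,0, 0,0,3.3,0,0, 0,0,3.4,0,0]'
python3 -m inch '[0,0,0.1,0,0, 0,0,0.15,0,0, 0,0,0.15,0,0]'
```

```text
t: 9.27
tcp_pos: [0.5076, -0.0041, 0.0332]
orientation: [-180.0, 0.1, 6.5]
force: [0.2, 0.1, -2.8]
gripper_width: 0.0207
grasp_force: 112.9
t: 9.52
tcp_pos: [0.5084, -0.0041, 0.033]
orientation: [-180.0, -0.0, 6.5]
force: [0.2, -0.7, -3.7]
gripper_width: 0.0203
grasp_force: 112.9
```

```bash
python3 -m inch '[0,0,0.1,0,0, 0,0,0.1,0,0, 0,0,0.1,0,0]'
python3 -m inch '[0,0,0.1,0,0, 0,0,0.1,0,0, 0,0,0.1,0,0]'
```

```text
t: 9.77
tcp_pos: [0.5084, -0.0042, 0.0323]
orientation: [180.0, -0.0, 6.5]
force: [-2.4, 0.5, 4.8]
gripper_width: 0.0203
grasp_force: 114.5
t: 10.02
tcp_pos: [0.5081, -0.0042, 0.0319]
orientation: [180.0, -0.0, 6.5]
force: [-13.9, -0.4, 25.4]
gripper_width: 0.0206
grasp_force: 117.4
```

```bash
python3 -m inch '[0,0,-0.1,0,0, 0,0,-0.1,0,0, 0,0,-0.1,0,0.35, 0,0,-0.1,0,1, 0,0,-0.1,0,1]' 20
python3 -m inch '[0,0,0,0,1, 0,0,0,0,1, 0,0,0,0,1, 0,0,0,0,1, 0,0,0,0,1]'
python3 -m inch '[0,0,-1,0,1, 0,0,-3,0,1, 0,0,-6,0,1, 0,0,-10,0,1, 0,0,-14,0,1]'
python3 -m inch '[0,0,-3,0,1, 0,0,-6,0,1, 0,0,-7,0,1, 0,0,-7,0,1, 0,0,-7,0,1]'
python3 - <<'E'
from h import *
a=viewer.grab_frame("scene")
cv2.imwrite("pics/s5.png",a)
E
```

```text
t: 10.43
tcp_pos: [0.5084, -0.0041, 0.0318]
orientation: [-180.0, -0.0, 6.5]
force: [-0.3, -0.0, 0.5]
gripper_width: 0.0531
grasp_force: 0.0
t: 10.85
tcp_pos: [0.5082, -0.0041, 0.0318]
orientation: [-180.0, 0.0, 6.5]
force: [0.1, 0.1, 0.1]
gripper_width: 0.0855
grasp_force: 0.0
t: 11.27
tcp_pos: [0.5074, -0.0039, 0.1737]
orientation: [-180.0, 0.1, 6.5]
force: [1.0, 0.1, 1.2]
gripper_width: 0.0851
grasp_force: 0.0
t: 11.68
tcp_pos: [0.5081, -0.0042, 0.2421]
orientation: [180.0, -0.0, 6.5]
force: [-0.3, -1.0, -0.6]
gripper_width: 0.0854
grasp_force: 0.0
```

View pics/s5.png

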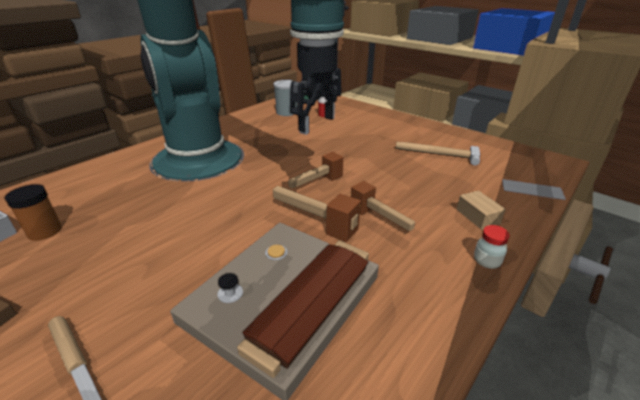

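The mallet stands on the bench beside the board (head at (343,217)), released, with the arm clear. The brass dog at (277,252) is home and the black dog at (229,285) is up.

```bash
python3 -c "
from rig import workorder; print(workorder.hand_in())"
```

```text
the job is handed in; nothing more can be done
None
```

The brass dog was struck home with the held mallet, the black dog is still up, and the mallet stands released on the bench beside the board; I handed the job in at about 11.7 s, and no verdict came back.

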